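# Tuck the cover plate under the splash flap and hold it down

## Robot

A 7-joint arm with a two-finger parallel gripper is mounted at the origin on the work surface. World frame = base frame: x ahead of the robot, y to its left, z up, the work surface at z = 0. Lengths are in m, angles in rad, forces in N, time in s.
With the tool pointing down it reaches from about 0.4 to 0.875 m from the base axis. Payload 4.4 kg.
Tool frame: the origin (TCP) lies between the finger pads; the fingertips stand 22 mm ahead of it and the grasp point (between the pads) lies 3 mm ahead of it; z points along the fingers, y is the line along which they close (so a half turn about z gives the same grasp; the last joint's range is limited). The gripper opens to 85 mm and grips with 20 to 120 N. Pads are 22 mm wide; open, the fingers measure 114 mm over their backs; the gripper's body (76 mm by 85 mm) begins 54 mm behind the grasp point. The pads swing forward as they close: fully open they stand 13 mm farther back than shut.
Start: joints at [1.224, 0.628, 0.038, 1.517, -0.027, 0.996, -0.02], TCP at [0.18, -0.625, 0.253] pointing down, gripper open.
Joint ranges: [-3.06, 3.06], [-0.37, 2.12], [-1.25, 1.32], [0.18, 2.47], [-1.1, 4.24], [0.23, 1.98], [-2.94, 2.94]. Speed limits (rad/s): [2.57, 2.57, 3.14, 3.14, 3.14, 3.14, 3.14].

## Interface

Orientations are given as a unit quaternion [w, x, y, z].
In Python, from station import r, grab_frame, order, find_in gives the robot as it stands. The module is installed in compiled form; this text tells all that it offers.
- The arm moves only by the tool arm_command, never from a script. Its argument "motion" is a list of rows, each an object of numbers: "ax", "ay", "az": the turn, a rotation vector about the tool's x, y, z scaled (see below); "dx", "dy", "dz": the shift along the tool's x, y, z scaled (see below); "hand": the closure, from 0 (fully open) to 1 (shut). In form: [{"ax": .., "ay": .., "az": .., "dx": .., "dy": .., "dz": .., "hand": ..}, ...]. A call has 1 to 10 rows; each row shifts and turns the commanded pose from where the row before left it, along the tool's axes as they then stand; what a row does not reach is not made up. The controller multiplies each number of a shift by 6 cm and each number of a turn by 0.12 rad. A row lasts 1/8 s, in which the tool goes at most 62.5 mm and 10.7 degrees, less where a joint would pass 70% of its speed; a pose out of reach is approached as far as the arm can. A call with a number of a shift or a turn outside -1 to 1 is refused whole. A call with a gripper value outside its range is refused whole. The fingers move at their own pace and stop on an object; the grip force is fixed at half the most. Time passes only in rows, so rows that do not move let the fingers close. It gives the time, the measured TCP pose, the force, the opening and the grip force at its end, in the units of the state.
- r.get_state(): the state, without advancing time (a new reading comes with each control period).
- grab_frame(name): name is "scene" or "top" or "wrist"; returns a dict with "img" (400x640x3 uint8, red, green, blue), "depth" (400x640 float32, m along the optical axis (not along the pixel's ray), 0 where there is no reading), "camera_matrix" (3x3 intrinsics, pixels), "cam_to_world" (4x4, takes a point from camera to world coordinates); the wrist camera has in their place "tool_from_camera" (4x4, takes a point from camera to tool coordinates, whose origin is the TCP and whose axes are the flange's). Camera axes: x right, y down, z forward; pixel columns grow to the right and rows downward; lengths in m; the calibration is good to about 2 mm. A picture is of the moment at which its call begins: read the wrist's pose just before it.
- order.job_done(): hands the job in; it is judged then, once.
Trained networks look in a picture, given as the dict that the camera call returned (one of the last four; its "shot" number tells which), for a name from the list of things; names that differ only in an ending like _2 or _b are one class to them, and where a whole thing is asked for, a point or a joint stands for the part that bears it (a point fixed in the world has none). Each returns a list of dicts, best first, with "p" (0 to 1); they miss things now and then, are a little off and sometimes report something else, mostly with a low value. They report only what shows in the picture. A call takes as long as a camera call. They do not tell look-alikes from the thing itself.
- find_in(picture, label): "point" ([x, y, z] in m, in world coordinates, good to about 4 mm: the middle of the surface that is visible of it).
The state is a dict: "clock": time; "joint_positions": joint angles; "qd": joint speeds; "joint_torque": joint torques, N m; "tool_pos": TCP position; "tcp_rot": TCP orientation; "wrist_force": force on the tool from outside, world axes, zero at the start; "ft_torque": the same for the moment, N m; "grip_width": finger opening in m; "grip_force": force on a finger pad.
Only numpy, scipy, OpenCV 4.12 (cv2) and the standard library are available. Lean on these libraries where they do the work, as an engineer would, in place of code of your own. Each camera call takes 0.05 s, during which the arm holds its last target. There are 200 camera calls.

## Task

Pick up the loose aluminium cover plate by its upright rib, lay it on the sprung steel bed of the sill unit and slide its straight front edge in under the hinged splash flap, without lifting the flap, until the line scribed across the plate lies right below the flap's free edge, with the plate square to the flap and its whole width under it. Then press the plate flat so that the bed sinks to about the middle of its 8 mm travel, and finish like that, still holding the plate pressed down. Leave the tube rack, the dishes and the bottle where they are.

Things in the scene. Friction and masses are not known exactly. Their poses are not given: they have to be found in the camera images.
- plate: loose cover plate of bare aluminium, about 0.15 to 0.29 kg: a flat rectangle 95 mm along its x, 110 mm along its y, 4 mm thick. Origin: centre of the underside; z up. An upright rib to hold it by, 12 mm thick (x), 70 mm long (y), stands across it at x = -20 mm, from the plate's top (z = 4 mm) to z = 38 mm. Its front edge is the +x edge, the one farther from the rib. It starts flat on the bench, at the left or the right of the sill unit.
- plate_line (a point): middle of the dark line scribed across the plate's top, 25 mm behind the front edge: at (22.5, 0, 4) mm in the plate's frame
- plate_edge (a point): middle of the plate's front edge, half way up its thickness: at (47.5, 0, 2) mm in the plate's frame
- sill: the sill unit, fixed to the bench, 200 mm deep (x from -110 to +90 mm with its back ledge) and 190 mm wide (y): a low white-painted frame, the sprung bed on it, and at the back a white ledge 48 mm high that carries the hinged flap. Origin: on the bench right below the middle of the flap's free edge; z up. Its x axis points from the open front to the back ledge: the direction in which the plate goes in, roughly away from the robot.
- bed: flat dark steel bed plate of the sill unit, 164 mm (x) by 180 mm (y), on a springy rubber seal. Origin: centre of its top face, at (-26, 0, 20) mm in the sill's frame at rest, axes as the sill's; so 108 mm of bed lie before the flap's edge and 56 mm beyond. Pressed from above it stays level and sinks at most 8 mm: it starts to give at about 3 N and takes about 3 N more for each mm (about 15 N at 4 mm, 27 N at the stop).
- lip (a point): middle of the free edge of the flap when the flap is down, at the edge's underside: (0, 0, 28) mm in the sill's frame, so the gap above the resting bed is 8 mm. The edge is a straight round hem 4 mm thick and 170 mm wide along the sill's y.
- flap (a joint): angle of the splash flap, rad: 0 is down (its rest, on its stop), more is lifted. A thin steel sheet 66 mm deep, 170 mm wide, 0.15 kg, hinged at the back ledge 66 mm behind its free edge and 42 mm above the bench, sloping down to the free edge; it hangs by its own weight only and lifts at a touch from below (0.01 rad lifts the edge 0.66 mm).
- tube_rack: bystander: red rack of blue-capped test tubes, 70 by 130 mm, 115 mm high, beside the sill unit on the side where the plate is not. Origin: centre of the underside
- dishes: bystander: stack of four round culture dishes, 90 mm across, 60 mm high. Origin: centre of the underside
- reagent: bystander: glass reagent bottle with a blue cap, 60 mm across, 120 mm high. Origin: centre of the underside
Mind the look-alikes: they are no part of the job. Of the things like the plate, leave any that is pink; of the rest the larger one is meant.

How it is judged:
By the outcome, as a careful person would: the job done as asked, in the order asked, and still so for the second after the job is handed in, while the arm keeps its last pose, push and grip.
It also fails if it takes over 45 s, if anything falls off the work surface, if the arm or the gripper's body presses on something with over 40 N, if the wrist force passes 120 N, or if a joint passes its speed limit or range.

## Working session

There is one attempt and no reset: what is moved stays moved. The work goes in short steps, Python scripts to look and compute and a tool call to move; the robot and the scene stay as the last step left them, time stands still between calls to the robot, and variables do not carry over. Pictures are saved under pics/ and viewed, at most 10 in all, crops included, and the job is handed in when it is done.

Besides the shell and the picture viewer there is one more tool, called after ">>>" as name(argument=value, ...), one argument or row to a line, values as JSON. arm_command: Moves the arm, as the interface text tells. Shifts and turns lie within -1 to 1; 1 stands for 6 cm of shift or 0.12 rad of turn. Its arguments: {"type":"object","properties":{"motion":{"type":"array"}},"required":["motion"]}

```bash
mkdir -p pics; cat > h.py <<'E'
import numpy as np, cv2
from scipy.spatial.transform import Rotation as R
from station import r, grab_frame, order, find_in
def T(s):
    M=np.eye(4);q=s["tcp_rot"];M[:3,:3]=R.from_quat([q[1],q[2],q[3],q[0]]).as_matrix();M[:3,3]=s["tool_pos"];return M
def cloud(f,M=None):
    M=f["cam_to_world"] if M is None else M
    d=f["depth"];v,u=np.mgrid[:d.shape[0],:d.shape[1]];K=f["camera_matrix"]
    P=np.stack([(u-K[0,2])*d/K[0,0],(v-K[1,2])*d/K[1,1],d],-1)
    W=P@M[:3,:3].T+M[:3,3];W[d==0]=np.nan;return W
def save(n,img): cv2.imwrite(f"pics/{n}.png",cv2.cvtColor(np.ascontiguousarray(img),cv2.COLOR_RGB2BGR))
E
python3 - <<'E'
from h import *
f=grab_frame("top");save("top1",f["img"])
np.set_printoptions(precision=4,suppress=True)
for n in ["plate","sill","flap","bed","tube_rack","dishes","reagent"]:
    print(n,[(np.array(d["point"]).round(3),round(d["p"],2)) for d in find_in(f,n)])
np.savez("top1.npz",c=cloud(f),img=f["img"],M=f["cam_to_world"],K=f["camera_matrix"])
s=r.get_state();print(T(s),s["grip_width"],f["cam_to_world"],f["camera_matrix"])
E
```

```text
plate [(array([ 0.388, -0.396,  0.004]), 0.9), (array([ 0.536, -0.462,  0.003]), 0.82), (array([ 0.516, -0.287,  0.006]), 0.73)]
sill [(array([ 0.626, -0.035,  0.022]), 0.57)]
flap [(array([ 0.667, -0.038,  0.036]), 0.74)]
bed [(array([ 0.578, -0.029,  0.021]), 0.94)]
tube_rack [(array([0.488, 0.266, 0.073]), 0.75)]
dishes [(array([0.743, 0.277, 0.062]), 0.59)]
reagent [(array([ 0.727, -0.288,  0.118]), 0.58)]
[[ 0.9609  0.277  -0.0001  0.1801]
 [ 0.277  -0.9609  0.0003 -0.6245]
 [ 0.     -0.0003 -1.      0.2532]
 [ 0.      0.      0.      1.    ]] 0.08544373684539061 [[-0.023  -0.9926  0.1195  0.4109]
 [-0.9997  0.0217 -0.0121 -0.0635]
 [ 0.0094 -0.1198 -0.9928  1.3314]
 [ 0.      0.      0.      1.    ]] [[471.3165   0.     315.9751]
 [  0.     471.3165 196.7224]
 [  0.       0.       1.    ]]
```

View pics/top1.png

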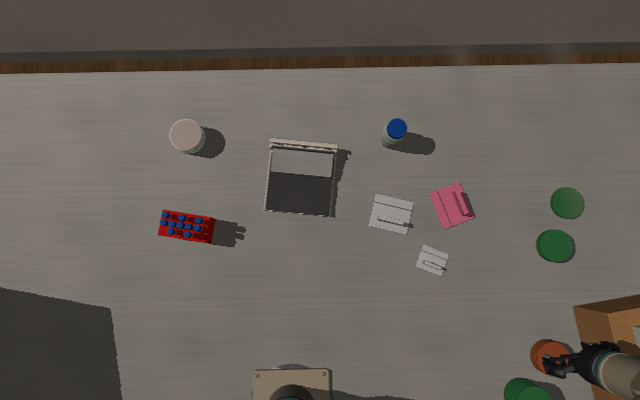

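```bash
python3 - <<'E'
from h import *
np.set_printoptions(precision=4,suppress=True)
d=np.load("top1.npz");img=d["img"];W=d["c"];K=d["K"];M=d["M"]
g=img.astype(int);
print(img[205:235:3,380:405:6].tolist()[0], img[250,391], img[205,391])
def plane(u,v,z):
    ray=M[:3,:3]@np.array([(u-K[0,2])/K[0,0],(v-K[1,2])/K[1,1],1]);return M[:3,3]+ray*(z-M[2,3])/ray[2]
m=np.zeros(img.shape[:2],np.uint8);sub=(g.min(2)>175);m[185:240,362:422]=sub[185:240,362:422]
m=cv2.morphologyEx(m,cv2.MORPH_CLOSE,np.ones((5,5)))
n,l,st,c=cv2.connectedComponentsWithStats(m);k=1+st[1:,4].argmax();print(st[k])
pts=np.argwhere(l==k)[:,::-1]
w=np.array([plane(u,v,.004)[:2] for u,v in pts],np.float32);print("plate",cv2.minAreaRect(w))
# flap/bed height map
for v in range(136,222,4): print(v,W[v,302],W[v,285],W[v,320])
crop=cv2.resize(img[120:280,250:480],None,fx=3.4,fy=3.4,interpolation=cv2.INTER_CUBIC);save("crop1",crop)
E
```

```text
[[155, 151, 149], [124, 120, 119], [130, 128, 126], [149, 145, 144], [148, 145, 143]] [113 109 101] [112 110 109]Traceback (most recent call last):
  File "<stdin>", line 10, in <module>
ValueError: attempt to get argmax of an empty sequence
```

```bash
python3 - <<'E'
from h import *
np.set_printoptions(precision=4,suppress=True)
d=np.load("top1.npz");img=d["img"];W=d["c"]
for v in range(136,222,5): print(v,W[v,302],W[v,285],W[v,320])
crop=cv2.resize(img[120:280,250:480],None,fx=3.4,fy=3.4,interpolation=cv2.INTER_CUBIC);save("crop1",crop)
E
```

```text
136 [ 0.7489 -0.0433 -0.0004] [0.7498 0.0057 0.0001] [ 0.7477 -0.0953  0.0002]
141 [ 0.7223 -0.0438  0.0485] [0.7227 0.0033 0.0507] [ 0.7317 -0.0949  0.0053]
146 [ 0.7089 -0.0435  0.0449] [0.7132 0.0046 0.0307] [ 0.7066 -0.0935  0.0501]
151 [ 0.6951 -0.0432  0.043 ] [0.6968 0.0043 0.0397] [ 0.6923 -0.0931  0.0509]
156 [ 0.6817 -0.0428  0.0393] [0.6822 0.0044 0.0418] [ 0.6799 -0.093   0.043 ]
161 [ 0.6679 -0.0425  0.0375] [0.6692 0.005  0.0359] [ 0.6668 -0.0927  0.0377]
166 [ 0.6541 -0.0422  0.0356] [0.6543 0.0049 0.04  ] [ 0.6529 -0.0924  0.0363]
171 [ 0.6403 -0.0419  0.0335] [0.6424 0.0058 0.0277] [ 0.6389 -0.0921  0.0357]
176 [ 0.6284 -0.0414  0.02  ] [0.6298 0.0066 0.0178] [ 0.6273 -0.0921  0.0202]
181 [ 0.6139 -0.0412  0.0221] [0.6154 0.0067 0.0189] [ 0.6129 -0.0917  0.0213]
186 [ 0.6003 -0.0408  0.0181] [0.6009 0.0068 0.0211] [ 0.5989 -0.0914  0.0199]
191 [ 0.5861 -0.0405  0.0176] [0.5868 0.007  0.0208] [ 0.5843 -0.091   0.023 ]
196 [ 0.5717 -0.0403  0.0198] [0.5729 0.0074 0.0182] [ 0.5706 -0.0907  0.0199]
201 [ 0.558  -0.04    0.0161] [0.5589 0.0076 0.0177] [ 0.5564 -0.0904  0.0206]
206 [ 0.5434 -0.0398  0.0211] [0.5442 0.0075 0.0236] [ 0.5425 -0.0901  0.0191]
211 [ 0.5292 -0.0396  0.0235] [0.531  0.0082 0.0146] [ 0.5283 -0.0897  0.0208]
216 [ 0.5171 -0.0389  0.0006] [ 0.5185  0.0095 -0.004 ] [ 0.516  -0.0898 -0.0002]
221 [ 0.5027 -0.0386  0.0034] [0.5039 0.0094 0.0012] [ 0.5018 -0.0895  0.0002]
```

View pics/crop1.png

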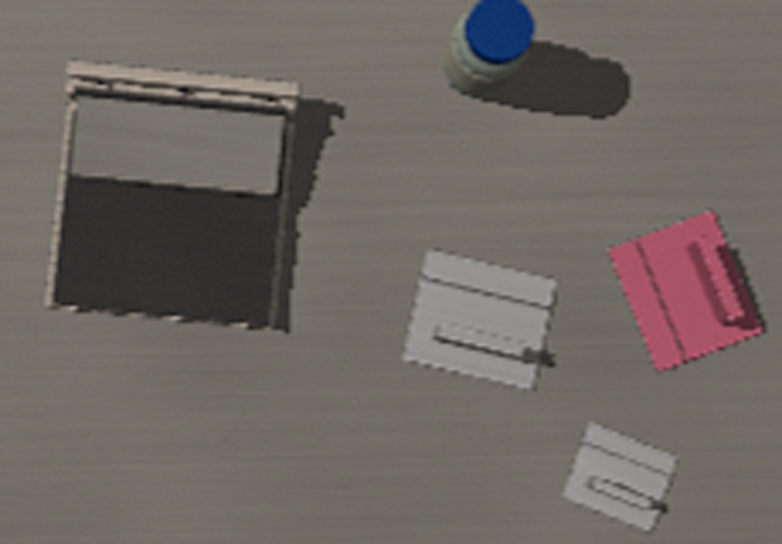

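>>> arm_command(
  motion=[
    {"dx": 0.65, "dy": -0.4, "dz": 0.09, "hand": 0},
    {"dx": 0.65, "dy": -0.4, "dz": 0.09, "hand": 0},
    {"dx": 0.65, "dy": -0.4, "dz": 0.09, "hand": 0},
    {"dx": 0.65, "dy": -0.4, "dz": 0.09, "hand": 0},
    {"dx": 0.65, "dy": -0.4, "dz": 0.09, "hand": 0},
    {"dx": 0.65, "dy": -0.4, "dz": 0.09, "hand": 0},
    {"dx": 0.65, "dy": -0.4, "dz": 0.09, "hand": 0},
    {"dx": 0.65, "dy": -0.4, "dz": 0.09, "hand": 0},
    {"dx": 0.65, "dy": -0.4, "dz": 0.09, "hand": 0},
    {"dx": 0.65, "dy": -0.4, "dz": 0.09, "hand": 0},
  ],
)

```text
$.motion[0]: bad value
```

>>> arm_command(
  motion=[
    {"az": -1, "hand": 0},
    {"az": -1, "hand": 0},
    {"az": -1, "hand": 0},
    {"az": -1, "hand": 0},
    {"az": -1, "hand": 0},
    {"az": -1, "hand": 0},
    {"az": -1, "hand": 0},
    {"az": -1, "hand": 0},
    {"az": -0.7, "hand": 0},
    {"hand": 0},
  ],
)

```text
$.motion[0]: bad value
```

```bash
python3 - <<'E'
from h import *
np.set_printoptions(precision=4,suppress=True)
s=r.get_state();f=grab_frame("wrist");save("w1",f["img"]);A=T(s)
print(A,s["clock"],f["tool_from_camera"],f["camera_matrix"])
for n in ["plate","plate_line"]: print(n,[(np.array(d["point"]).round(4),round(d["p"],2)) for d in find_in(f,n)])
np.savez("w1.npz",img=f["img"],c=cloud(f,A@f["tool_from_camera"]),M=A@f["tool_from_camera"],K=f["camera_matrix"])
E
```

```text
[[ 0.9609  0.277  -0.0001  0.1801]
 [ 0.277  -0.9609  0.0003 -0.6245]
 [ 0.     -0.0003 -1.      0.2532]
 [ 0.      0.      0.      1.    ]] 0.4 [[-0.     -0.947  -0.3214  0.082 ]
 [ 1.     -0.0001  0.0001 -0.0007]
 [-0.0001 -0.3214  0.947  -0.1194]
 [ 0.      0.      0.      1.    ]] [[351.9284   0.     317.0493]
 [  0.     351.9284 196.5763]
 [  0.       0.       1.    ]]
plate []
plate_line []
```

View pics/w1.png

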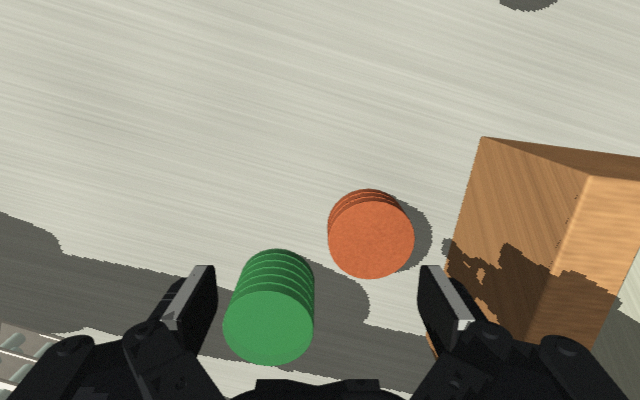

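The moves were refused because every row needs all seven keys. The wrist picture shows only the start corner: the pads at (190,300) and (445,300), with green and orange stacks of discs between them.

>>> arm_command(
  motion=[
    {"ax": 0, "ay": 0, "az": 0, "dx": 0.65, "dy": -0.4, "dz": 0.09, "hand": 0},
    {"ax": 0, "ay": 0, "az": 0, "dx": 0.65, "dy": -0.4, "dz": 0.09, "hand": 0},
    {"ax": 0, "ay": 0, "az": 0, "dx": 0.65, "dy": -0.4, "dz": 0.09, "hand": 0},
    {"ax": 0, "ay": 0, "az": 0, "dx": 0.65, "dy": -0.4, "dz": 0.09, "hand": 0},
    {"ax": 0, "ay": 0, "az": 0, "dx": 0.65, "dy": -0.4, "dz": 0.09, "hand": 0},
    {"ax": 0, "ay": 0, "az": 0, "dx": 0.65, "dy": -0.4, "dz": 0.09, "hand": 0},
    {"ax": 0, "ay": 0, "az": 0, "dx": 0.65, "dy": -0.4, "dz": 0.09, "hand": 0},
    {"ax": 0, "ay": 0, "az": 0, "dx": 0.65, "dy": -0.4, "dz": 0.09, "hand": 0},
    {"ax": 0, "ay": 0, "az": 0, "dx": 0.65, "dy": -0.4, "dz": 0.09, "hand": 0},
    {"ax": 0, "ay": 0, "az": 0, "dx": 0.65, "dy": -0.4, "dz": 0.09, "hand": 0},
  ],
)

```text
clock: 1.8
tool_pos: [0.4895, -0.2848, 0.1994]
tcp_rot: [0.0, 0.99, 0.14, 0.0]
wrist_force: [0.4, 0.9, -0.4]
grip_width: 0.0853
grip_force: 0.0
```

>>> arm_command(
  motion=[
    {"ax": 0, "ay": 0, "az": -1, "dx": 0, "dy": 0, "dz": 0, "hand": 0},
    {"ax": 0, "ay": 0, "az": -1, "dx": 0, "dy": 0, "dz": 0, "hand": 0},
    {"ax": 0, "ay": 0, "az": -1, "dx": 0, "dy": 0, "dz": 0, "hand": 0},
    {"ax": 0, "ay": 0, "az": -1, "dx": 0, "dy": 0, "dz": 0, "hand": 0},
    {"ax": 0, "ay": 0, "az": -1, "dx": 0, "dy": 0, "dz": 0, "hand": 0},
    {"ax": 0, "ay": 0, "az": -1, "dx": 0, "dy": 0, "dz": 0, "hand": 0},
    {"ax": 0, "ay": 0, "az": -1, "dx": 0, "dy": 0, "dz": 0, "hand": 0},
    {"ax": 0, "ay": 0, "az": -1, "dx": 0, "dy": 0, "dz": 0, "hand": 0},
    {"ax": 0, "ay": 0, "az": -0.7, "dx": 0, "dy": 0, "dz": 0, "hand": 0},
    {"ax": 0, "ay": 0, "az": 0, "dx": 0, "dy": 0, "dz": 0, "hand": 0},
  ],
)

```text
clock: 3.05
tool_pos: [0.4884, -0.2861, 0.1994]
tcp_rot: [0.0, 0.789, 0.615, 0.0]
wrist_force: [-0.6, 0.3, -0.8]
grip_width: 0.0851
grip_force: 0.0
```

```bash
python3 - <<'E'
from h import *
np.set_printoptions(precision=4,suppress=True)
s=r.get_state();f=grab_frame("wrist");save("w2",f["img"]);A=T(s)
print(A,s["clock"],s["joint_positions"])
for n in ["plate","plate_line"]: print(n,[(np.array(d["point"]).round(4),round(d["p"],2)) for d in find_in(f,n)])
np.savez("w2.npz",img=f["img"],c=cloud(f,A@f["tool_from_camera"]),M=A@f["tool_from_camera"],K=f["camera_matrix"])
E
```

```text
[[ 0.2447  0.9696  0.0003  0.4884]
 [ 0.9696 -0.2447  0.0001 -0.2861]
 [ 0.0001  0.0003 -1.      0.1994]
 [ 0.      0.      0.      1.    ]] 3.05 [ 0.6492  0.5841 -0.2581  1.8083  0.2023  0.7746  0.0397]
plate [(array([ 0.5301, -0.46  ,  0.0031]), 0.93), (array([ 0.5171, -0.2825,  0.0017]), 0.81), (array([ 0.389 , -0.3897,  0.0024]), 0.78)]
plate_line [(array([ 0.5238, -0.458 ,  0.0045]), 0.83), (array([ 0.3866, -0.3958,  0.0009]), 0.77), (array([ 0.5186, -0.284 ,  0.0062]), 0.6)]
```

View pics/w2.png

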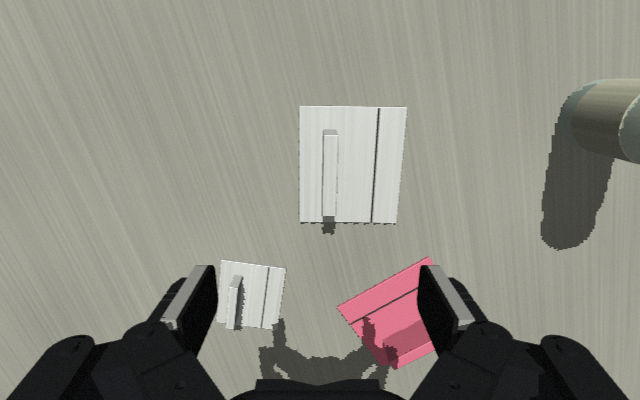

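The wrist view shows the right plate with corners near (300,107), (407,107), (397,223), (300,223), its rib at column 330 and the scribed line at column 376. The pink and the small plates lie lower in the picture. I'll fit the outline, rib and line.

```bash
cat >> h.py <<'E'
def plane(M,K,uv,z):
    uv=np.atleast_2d(uv).astype(float);ray=np.c_[(uv-[K[0,2],K[1,2]])/[K[0,0],K[1,1]],np.ones(len(uv))]@M[:3,:3].T
    return M[:3,3]+ray*((z-M[2,3])/ray[:,2])[:,None]
E
python3 - <<'E'
from h import *
np.set_printoptions(precision=4,suppress=True)
d=np.load("w2.npz");img=d["img"];M=d["M"];K=d["K"];W=d["c"]
roi=img[90:240,285:425];m=(roi.min(2)>185).astype(np.uint8)
m=cv2.morphologyEx(m,cv2.MORPH_CLOSE,np.ones((7,7)))
n,l,st,c=cv2.connectedComponentsWithStats(m);k=1+st[1:,4].argmax();print(st[k])
p=np.argwhere(l==k)[:,::-1]+[285,90]
w=plane(M,K,p,.004)[:,:2].astype(np.float32);print("plate rect",cv2.minAreaRect(w))
# rib top by depth
sub=W[90:240,285:425];h=sub[...,2]
q=sub[(h>.027)&(h<.05)][:,:2].astype(np.float32);print("rib",len(q),np.median(h[(h>.027)&(h<.05)]),cv2.minAreaRect(q))
print("plate z",np.nanmedian(h[20:120,70:80]),"bench z",np.nanmedian(h[:,:8]))
E
```

```text
[   15    16   107   117 11711]
plate rect ((0.5185291171073914, -0.28860175609588623), (0.10877447575330734, 0.09313222020864487), 75.03865051269531)
rib 1205 0.036755928482261446 ((0.4990891218185425, -0.28373783826828003), (0.06955747306346893, 0.012043029069900513), 75.01758575439453)
plate z 0.002869680795032137 bench z -0.0011006448963335747
```

>>> arm_command(
  motion=[
    {"ax": 0, "ay": 0, "az": 0.12, "dx": 0.08, "dy": 0.16, "dz": 0, "hand": 0},
    {"ax": 0, "ay": 0, "az": 0, "dx": 0, "dy": 0, "dz": 0.7, "hand": 0},
    {"ax": 0, "ay": 0, "az": 0, "dx": 0, "dy": 0, "dz": 0.7, "hand": 0},
    {"ax": 0, "ay": 0, "az": 0, "dx": 0, "dy": 0, "dz": 0.7, "hand": 0},
    {"ax": 0, "ay": 0, "az": 0, "dx": 0, "dy": 0, "dz": 0.4, "hand": 0},
    {"ax": 0, "ay": 0, "az": 0, "dx": 0, "dy": 0, "dz": 0.2, "hand": 0},
    {"ax": 0, "ay": 0, "az": 0, "dx": 0, "dy": 0, "dz": 0.1, "hand": 0},
    {"ax": 0, "ay": 0, "az": 0, "dx": 0, "dy": 0, "dz": 0, "hand": 0},
  ],
)

```text
clock: 4.2
tool_pos: [0.4994, -0.2837, 0.0317]
tcp_rot: [0.0, 0.793, 0.609, 0.0]
wrist_force: [0.4, -0.3, -0.2]
grip_width: 0.085
grip_force: 0.0
```

>>> arm_command(
  motion=[
    {"ax": 0, "ay": 0, "az": 0, "dx": 0, "dy": 0, "dz": 0, "hand": 1},
    {"ax": 0, "ay": 0, "az": 0, "dx": 0, "dy": 0, "dz": 0, "hand": 1},
    {"ax": 0, "ay": 0, "az": 0, "dx": 0, "dy": 0, "dz": 0, "hand": 1},
    {"ax": 0, "ay": 0, "az": 0, "dx": 0, "dy": 0, "dz": 0, "hand": 1},
    {"ax": 0, "ay": 0, "az": 0, "dx": 0, "dy": 0, "dz": 0, "hand": 1},
    {"ax": 0, "ay": 0, "az": 0, "dx": 0, "dy": 0, "dz": 0, "hand": 1},
  ],
)

```text
clock: 4.95
tool_pos: [0.4992, -0.2837, 0.0317]
tcp_rot: [0.0, 0.793, 0.609, 0.0]
wrist_force: [-0.8, 0.1, 5.9]
grip_width: 0.0114
grip_force: 59.3
```

>>> arm_command(
  motion=[
    {"ax": 0, "ay": 0, "az": 0, "dx": 0, "dy": 0, "dz": -0.3, "hand": 1},
    {"ax": 0, "ay": 0, "az": 0, "dx": 0, "dy": 0, "dz": -0.7, "hand": 1},
    {"ax": 0, "ay": 0, "az": 0, "dx": 0, "dy": 0, "dz": -0.9, "hand": 1},
    {"ax": 0, "ay": 0, "az": 0, "dx": 0, "dy": 0, "dz": -0.9, "hand": 1},
    {"ax": 0, "ay": 0, "az": 0, "dx": 0, "dy": 0, "dz": -0.9, "hand": 1},
    {"ax": 0, "ay": 0, "az": 0, "dx": 0, "dy": 0, "dz": -0.75, "hand": 1},
  ],
)

```text
clock: 5.7
tool_pos: [0.4983, -0.2833, 0.3012]
tcp_rot: [0.0, 0.793, 0.609, 0.0]
wrist_force: [-0.3, 0.2, -2.4]
grip_width: 0.0107
grip_force: 58.7
```

>>> arm_command(
  motion=[
    {"ax": 0, "ay": 0, "az": 0, "dx": 0.5, "dy": 0, "dz": 0, "hand": 1},
    {"ax": 0, "ay": 0, "az": 0, "dx": 0.7, "dy": -0.05, "dz": 0, "hand": 1},
    {"ax": 0, "ay": 0, "az": 0, "dx": 0.7, "dy": -0.05, "dz": 0, "hand": 1},
    {"ax": 0, "ay": 0, "az": 0, "dx": 0.7, "dy": 0, "dz": 0, "hand": 1},
    {"ax": 0, "ay": 0, "az": 0, "dx": 0.38, "dy": 0, "dz": 0, "hand": 1},
    {"ax": 0, "ay": 0, "az": -0.7, "dx": 0, "dy": 0, "dz": 0, "hand": 1},
    {"ax": 0, "ay": 0, "az": -0.65, "dx": 0, "dy": 0, "dz": 0, "hand": 1},
    {"ax": 0, "ay": 0, "az": 0, "dx": 0, "dy": 0, "dz": 0, "hand": 1},
    {"ax": 0, "ay": 0, "az": 0, "dx": 0, "dy": 0, "dz": 0, "hand": 1},
  ],
)

```text
clock: 6.82
tool_pos: [0.5387, -0.1094, 0.2985]
tcp_rot: [-0.0, 0.742, 0.671, -0.0]
wrist_force: [0.1, 0.1, -1.5]
grip_width: 0.011
grip_force: 58.8
```

```bash
python3 - <<'E'
from h import *
np.set_printoptions(precision=4,suppress=True)
s=r.get_state();f=grab_frame("wrist");save("w3",f["img"]);A=T(s)
print(A,s["clock"],s["wrist_force"],s["ft_torque"],s["grip_width"],s["grip_force"])
for n in ["flap","bed"]: print(n,[(np.array(d["point"]).round(4),round(d["p"],2)) for d in find_in(f,n)])
np.savez("w3.npz",img=f["img"],c=cloud(f,A@f["tool_from_camera"]),M=A@f["tool_from_camera"],K=f["camera_matrix"],A=A)
E
```

```text
[[ 0.0998  0.995  -0.0003  0.5387]
 [ 0.995  -0.0998 -0.0001 -0.1094]
 [-0.0001 -0.0003 -1.      0.2985]
 [ 0.      0.      0.      1.    ]] 6.825 [ 0.077   0.125  -1.4765] [ 0.0166  0.0658 -0.0279] 0.011034691768250338 58.7865936756134
flap [(array([ 0.6648, -0.0314,  0.0396]), 0.96), (array([ 0.5623, -0.0883,  0.2762]), 0.72)]
bed [(array([ 0.584 , -0.0265,  0.024 ]), 0.72)]
```

View pics/w3.png

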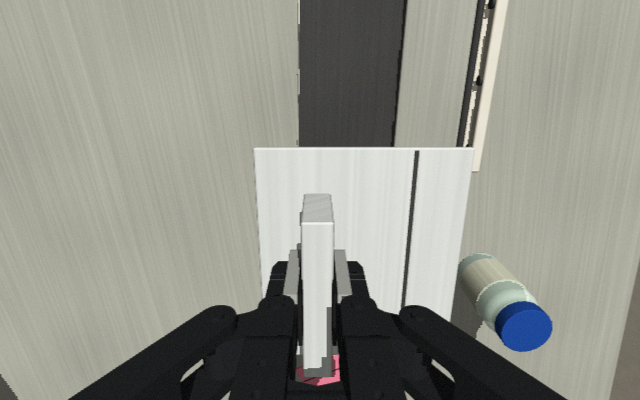

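Picture w3 shows the held plate, with its near side at row 148, its front edge at column 470 and its line running from (417,150) to (404,310). The flap's free edge runs from (407,0) to (392,147). I'll fit these lines.

```bash
python3 - <<'E'
from h import *
np.set_printoptions(precision=5,suppress=True)
d=np.load("w3.npz");img=d["img"];M=d["M"];K=d["K"];W=d["c"];A=d["A"]
g=cv2.cvtColor(img,cv2.COLOR_RGB2GRAY).astype(float)
def edge(rows,c0,c1,mode):
    out=[]
    for v in rows:
        a=int(c0(v));b=int(c1(v));x=np.arange(a,b);row=g[v,a:b]
        if mode=="line": 
            w=np.clip(np.median(row)-20-row,0,None); u=(w*x).sum()/w.sum()
        else:
            dd=mode*np.diff(row); i=dd.argmax(); j=slice(max(i-2,0),i+3); ww=np.clip(dd[j],0,None); u=((x[:-1][j]+.5)*ww).sum()/ww.sum()
        out.append((u,v))
    return np.array(out)
def fit(P):
    vx,vy,x0,y0=cv2.fitLine(P[:,:2].astype(np.float32),cv2.DIST_HUBER,0,1e-4,1e-5).ravel()
    a=np.degrees(np.arctan2(vy,vx)); return a,(x0,y0),np.abs((P[:,0]-x0)*vy-(P[:,1]-y0)*vx).max()
e=edge(range(4,140,4),lambda v:393-v*0.09,lambda v:420-v*0.09,1)
print("hem px",e[[0,-1]]);w=plane(M,K,e,.030);print("hem world",fit(w),w[[0,-1]])
l=edge(range(160,250,5),lambda v:405-(v-150)*.08,lambda v:428-(v-150)*.08,"line")
fe=edge(range(155,245,5),lambda v:460-(v-150)*.08,lambda v:486-(v-150)*.08,-1)
Wt=(W-A[:3,3])@A[:3,:3]
print("plate top tool z",np.nanmedian(Wt[160:240,350:400,2]), "slope x",np.nanmedian(Wt[160:175,350:400,2]),np.nanmedian(Wt[225:240,350:400,2]),"cols",np.nanmedian(Wt[160:240,265:285,2]),np.nanmedian(Wt[160:240,440:460,2]))
Mt=np.linalg.inv(A)@M
def planet(uv,z):
    ray=np.c_[(uv-[K[0,2],K[1,2]])/[K[0,0],K[1,1]],np.ones(len(uv))]@Mt[:3,:3].T
    return Mt[:3,3]+ray*((z-Mt[2,3])/ray[:,2])[:,None]
for n,p in (("line",l),("front",fe)):
    q=planet(p,.0277);print(n,p[[0,-1]],"tool",fit(q),q[[0,-1]])
q=planet(np.array([[256,149],[472,149.]]),.0277);print("side corners tool",q)
c=W[5:140];print("bed z",np.nanmedian(c[20:100,330:380,2]),"flap z near edge",np.nanmedian(W[60:80,405:410,2]))
E
```

```text
hem px [[406.625     4.     ]
 [394.59701 136.     ]]
hem world (np.float32(83.06721), (np.float32(0.6307696), np.float32(-0.0455193)), np.float64(0.00012540227971914644)) [[ 0.64015  0.03226  0.03   ]
 [ 0.6246  -0.09611  0.03   ]]
plate top tool z 0.02890862536895824 slope x 0.028910253790790832 0.028902787687053493 cols 0.0288627498900965 0.028951574592046288
line [[415.76461 160.     ]
 [408.07059 245.     ]] tool (np.float32(-0.033481173), (np.float32(0.031315655), np.float32(0.041192282)), np.float64(5.4728667185108994e-05)) [[0.04958 0.04115 0.0277 ]
 [0.00943 0.0412  0.0277 ]]
front [[481.07377 155.     ]
 [460.9717  240.     ]] tool (np.float32(3.0631948), (np.float32(0.029882817), np.float32(0.06567905)), np.float64(0.0020296419863285644)) [[0.05175 0.06867 0.0277 ]
 [0.01198 0.06536 0.0277 ]]
side corners tool [[ 0.05431 -0.02672  0.0277 ]
 [ 0.05432  0.06446  0.0277 ]]
bed z 0.01880638059505202 flap z near edge 0.03099604425305813
```

>>> arm_command(
  motion=[
    {"ax": 0, "ay": 0, "az": 0.175, "dx": 0, "dy": 0, "dz": 0, "hand": 1},
    {"ax": 0, "ay": 0, "az": 0, "dx": 0.5, "dy": 0.13, "dz": 0, "hand": 1},
    {"ax": 0, "ay": 0, "az": 0, "dx": 0.5, "dy": 0, "dz": 0.3, "hand": 1},
    {"ax": 0, "ay": 0, "az": 0, "dx": 0.39, "dy": 0, "dz": 0.7, "hand": 1},
    {"ax": 0, "ay": 0, "az": 0, "dx": 0, "dy": 0, "dz": 0.8, "hand": 1},
    {"ax": 0, "ay": 0, "az": 0, "dx": 0, "dy": 0, "dz": 0.7, "hand": 1},
    {"ax": 0, "ay": 0, "az": 0, "dx": 0, "dy": 0, "dz": 0.6, "hand": 1},
    {"ax": 0, "ay": 0, "az": 0, "dx": 0, "dy": 0, "dz": 0.4, "hand": 1},
    {"ax": 0, "ay": 0, "az": 0, "dx": 0, "dy": 0, "dz": 0.3, "hand": 1},
    {"ax": 0, "ay": 0, "az": 0, "dx": 0, "dy": 0, "dz": 0, "hand": 1},
  ],
)

```text
clock: 8.22
tool_pos: [0.5562, -0.0274, 0.0693]
tcp_rot: [-0.001, 0.748, 0.664, -0.001]
wrist_force: [0.1, -1.0, -1.8]
grip_width: 0.0112
grip_force: 58.7
```

```bash
cat > st.py <<'E'
from h import *
np.set_printoptions(precision=4,suppress=True)
s=r.get_state();A=T(s);p=A[:3,3]
print("n %.4f t %.4f z %.4f"%(p[0]*.9927-p[1]*.1207,p[0]*.1207+p[1]*.9927,p[2]),"yaw",np.degrees(np.arctan2(A[1,1],A[0,1])).round(2),"z axis",A[:3,2],s["wrist_force"],s["ft_torque"],s["grip_width"],s["grip_force"],s["clock"])
E
python3 - <<'E'
import st
from h import *
f=grab_frame("wrist");save("w4",f["img"]);A=T(r.get_state());print(f["shot"])
np.savez("w4.npz",img=f["img"],c=cloud(f,A@f["tool_from_camera"]),M=A@f["tool_from_camera"],K=f["camera_matrix"],A=A)
E
```

```text
n 0.5554 t 0.0400 z 0.0693 yaw -6.86 z axis [-0.0021 -0.0001 -1.    ] [ 0.1122 -1.0004 -1.8342] [ 0.0298  0.0659 -0.0101] 0.011212735855913335 58.65586459636688 8.225
5
```

View pics/w4.png

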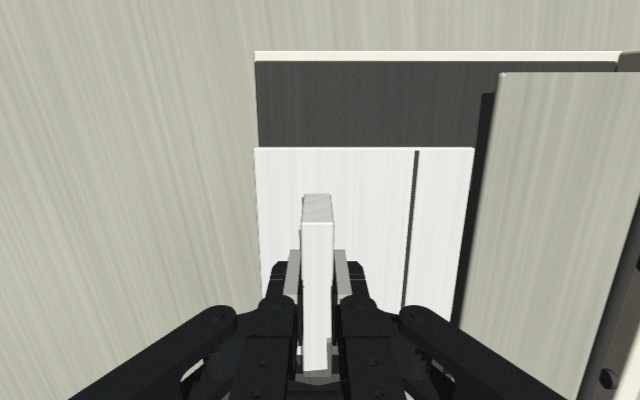

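w4 shows the plate over the bed, with its front edge at column 473. The flap's far corner is at (500,73) and its hem runs down to about (465,300), so there is still a clear gap between them. I'll measure the hem and the flap's end a second time.

```bash
python3 - <<'E'
from h import *
np.set_printoptions(precision=5,suppress=True)
d=np.load("w4.npz");img=d["img"];M=d["M"];K=d["K"];W=d["c"]
g=cv2.cvtColor(img,cv2.COLOR_RGB2GRAY).astype(float)
P=[]
for v in range(110,260,5):
    c=int(497-(v-75)*.145);dd=np.diff(g[v,c-9:c+14]);i=dd.argmax();j=slice(max(i-1,0),i+2);w=np.clip(dd[j],0,None)
    P.append(((np.arange(c-9,c+13)[j]+.5)@w/w.sum(),v))
P=np.array(P);print(P[[0,10,20,-1]].round(1).tolist())
w=plane(M,K,P,.030);vx,vy,x0,y0=cv2.fitLine(w[:,:2].astype(np.float32),cv2.DIST_HUBER,0,1e-4,1e-5).ravel()
n=np.array([.9927,-.1207]);print("ang",np.degrees(np.arctan2(vy,vx)),"n of silhouette",(w[:,:2]@n)[[0,10,20,-1]])
# flap far end row at columns 520-600
t=np.array([.1207,.9927])
for c in (530,570,600):
    v=60+np.abs(np.diff(g[60:90,c])).argmax()+.5;z=np.nanmedian(W[int(v)+3:int(v)+8,c,2]);print(c,v,z,"t end",plane(M,K,[c,v],z)[0,:2]@t)
    print(g[56:84:2,c])
v=np.array([[300,52.]]);print("frame side t",plane(M,K,v,.02)[0,:2]@t, "bed side",plane(M,K,[[300,62.]],.02)[0,:2]@t)
E
```

```text
[[493.4, 110.0], [485.4, 160.0], [476.7, 210.0], [469.7, 255.0]]
ang 82.81037 n of silhouette [0.63313 0.63311 0.6327  0.63275]
530 60.5 0.02098581672919425 t end 0.13029700277479392
[236. 235. 237.  81.  76.  75.  71.  75. 143. 167. 168. 167. 168. 171.]
570 60.5 0.01996807592669772 t end 0.13036321888302224
[237. 236. 237.  81.  75.  75.  77.  76. 149. 174. 171. 174. 173. 174.]
600 60.5 0.019881177461186922 t end 0.13038407152511744
[237. 238. 237.  81.  74.  76.  72.  70. 154. 174. 176. 172. 175. 172.]
frame side t 0.1337553721732344 bed side 0.1295762641891782
```

>>> arm_command(
  motion=[
    {"ax": 0, "ay": 0, "az": 0.03, "dx": 0, "dy": 0, "dz": 0.12, "hand": 1},
    {"ax": 0, "ay": 0, "az": 0, "dx": 0, "dy": 0, "dz": 0.1, "hand": 1},
    {"ax": 0, "ay": 0, "az": 0, "dx": 0, "dy": 0, "dz": 0.04, "hand": 1},
    {"ax": 0, "ay": 0, "az": 0, "dx": 0, "dy": 0, "dz": 0.0, "hand": 1},
  ],
)

```text
clock: 8.78
tool_pos: [0.5567, -0.0274, 0.0547]
tcp_rot: [-0.0, 0.749, 0.662, -0.0]
wrist_force: [-0.1, -0.1, -2.7]
grip_width: 0.0112
grip_force: 58.7
```

>>> arm_command(
  motion=[
    {"ax": 0, "ay": 0, "az": 0, "dx": 0, "dy": 0, "dz": 0.015, "hand": 1},
    {"ax": 0, "ay": 0, "az": 0, "dx": 0, "dy": 0, "dz": 0, "hand": 1},
  ],
)

```text
clock: 9.02
tool_pos: [0.5568, -0.0273, 0.0539]
tcp_rot: [0.0, 0.749, 0.662, 0.0]
wrist_force: [-0.8, 0.0, -2.0]
grip_width: 0.0113
grip_force: 58.7
```

Free-hanging force is about -2 N (the plate's weight). I'll go down in small steps until I feel contact.

>>> arm_command(
  motion=[
    {"ax": 0, "ay": 0, "az": 0, "dx": 0, "dy": 0, "dz": 0.02, "hand": 1},
    {"ax": 0, "ay": 0, "az": 0, "dx": 0, "dy": 0, "dz": 0, "hand": 1},
  ],
)

```text
clock: 9.28
tool_pos: [0.5568, -0.0274, 0.0526]
tcp_rot: [-0.0, 0.749, 0.662, -0.0]
wrist_force: [0.5, 0.3, -2.6]
grip_width: 0.011
grip_force: 58.7
```

>>> arm_command(
  motion=[
    {"ax": 0, "ay": 0, "az": 0, "dx": 0, "dy": 0, "dz": 0.015, "hand": 1},
    {"ax": 0, "ay": 0, "az": 0, "dx": 0, "dy": 0, "dz": 0, "hand": 1},
  ],
)

```text
clock: 9.52
tool_pos: [0.5569, -0.0274, 0.0518]
tcp_rot: [0.0, 0.749, 0.662, 0.0]
wrist_force: [-0.1, 0.4, -2.8]
grip_width: 0.0111
grip_force: 58.8
```

>>> arm_command(
  motion=[
    {"ax": 0, "ay": 0, "az": 0, "dx": 0, "dy": 0, "dz": 0.012, "hand": 1},
    {"ax": 0, "ay": 0, "az": 0, "dx": 0, "dy": 0, "dz": 0, "hand": 1},
  ],
)

```text
clock: 9.78
tool_pos: [0.5569, -0.0273, 0.0513]
tcp_rot: [0.0, 0.749, 0.662, 0.0]
wrist_force: [-1.3, -0.1, 2.2]
grip_width: 0.0109
grip_force: 59.4
```

>>> arm_command(
  motion=[
    {"ax": 0, "ay": 0, "az": 0, "dx": 0, "dy": 0, "dz": 0.012, "hand": 1},
    {"ax": 0, "ay": 0, "az": 0, "dx": 0, "dy": 0, "dz": 0, "hand": 1},
  ],
)

```text
clock: 10.02
tool_pos: [0.5568, -0.0274, 0.0505]
tcp_rot: [0.0, 0.749, 0.662, 0.0]
wrist_force: [-2.4, -0.1, 4.3]
grip_width: 0.0104
grip_force: 59.8
```

>>> arm_command(
  motion=[
    {"ax": 0, "ay": 0, "az": 0, "dx": 0, "dy": 0, "dz": -0.01, "hand": 1},
    {"ax": 0, "ay": 0, "az": 0, "dx": 0, "dy": 0.08, "dz": 0, "hand": 1},
    {"ax": 0, "ay": 0, "az": 0, "dx": 0, "dy": 0.08, "dz": 0, "hand": 1},
    {"ax": 0, "ay": 0, "az": 0, "dx": 0, "dy": 0.08, "dz": 0, "hand": 1},
    {"ax": 0, "ay": 0, "az": 0, "dx": 0, "dy": 0, "dz": 0, "hand": 1},
  ],
)

```text
clock: 10.65
tool_pos: [0.5719, -0.0293, 0.0509]
tcp_rot: [0.0, 0.749, 0.662, 0.0]
wrist_force: [-2.0, -0.6, 3.0]
grip_width: 0.0112
grip_force: 59.7
```

```bash
python3 st.py
```

```text
n 0.5713 t 0.0400 z 0.0509 yaw -7.06 z axis [ 0.0011  0.0001 -1.    ] [-1.9687 -0.5694  2.9848] [-0.0079  0.4607 -0.0117] 0.011196834136769829 59.651691913604736 10.65
```

>>> arm_command(
  motion=[
    {"ax": 0, "ay": 0, "az": 0, "dx": 0, "dy": 0.08, "dz": 0, "hand": 1},
    {"ax": 0, "ay": 0, "az": 0, "dx": 0, "dy": 0.08, "dz": 0, "hand": 1},
    {"ax": 0, "ay": 0, "az": 0, "dx": 0, "dy": 0.06, "dz": 0, "hand": 1},
    {"ax": 0, "ay": 0, "az": 0, "dx": 0, "dy": 0, "dz": 0, "hand": 1},
  ],
)

```text
clock: 11.15
tool_pos: [0.585, -0.0309, 0.0509]
tcp_rot: [0.0, 0.749, 0.662, 0.001]
wrist_force: [-2.0, -0.4, 1.7]
grip_width: 0.0112
grip_force: 59.6
```

```bash
python3 - <<'E'
import st
from h import *
f=grab_frame("wrist");A=T(r.get_state())
crop=cv2.resize(f["img"][40:240,330:530],None,fx=3,fy=3,interpolation=cv2.INTER_CUBIC);save("w5",crop)
np.savez("w5.npz",img=f["img"],c=cloud(f,A@f["tool_from_camera"]),M=A@f["tool_from_camera"],K=f["camera_matrix"],A=A)
E
```

```text
n 0.5845 t 0.0400 z 0.0509 yaw -7.06 z axis [ 0.0014  0.0001 -1.    ] [-1.9512 -0.3585  1.7347] [ 0.0303  0.4254 -0.0304] 0.011245347544218109 59.6125191450119 11.15
```

View pics/w5.png

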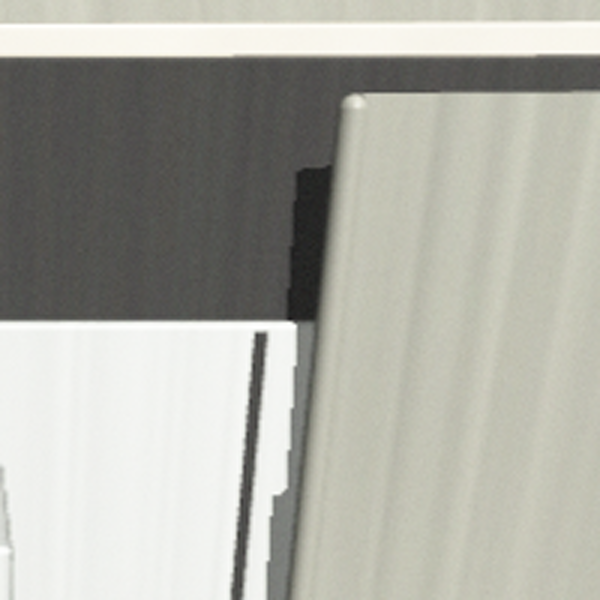

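The crop (3x from pixel (330,40)) shows the plate under the flap, which is still down. The scribed line runs from (261,335) to (238,595), just short of the hem at (315,325) to (293,590). I'll measure the gap that remains.

```bash
python3 - <<'E'
from h import *
np.set_printoptions(precision=5,suppress=True)
d=np.load("w5.npz");img=d["img"];M=d["M"];K=d["K"];W=d["c"];A=d["A"]
g=cv2.cvtColor(img,cv2.COLOR_RGB2GRAY).astype(float);n=A[:2,1]/np.hypot(*A[:2,1])
L=[];H=[]
for v in range(155,237,4):
    f=(v-151.7)/86.7;c=417-7.7*f;x=np.arange(int(c-5),int(c+6));w=np.clip(180-g[v,x],0,None);L.append(((w*x).sum()/w.sum(),v))
    c=435-7.3*f;x=np.arange(int(c-4),int(c+6));dd=np.diff(g[v,x]);i=dd.argmax();j=slice(max(i-1,0),i+2);w=np.clip(dd[j],0,None);H.append(((x[:-1][j]+.5)@w/w.sum(),v))
L=np.array(L);H=np.array(H);print(L[[0,-1]],H[[0,-1]])
def fit(P):
    vx,vy,*_=cv2.fitLine(P[:,:2].astype(np.float32),cv2.DIST_HUBER,0,1e-4,1e-5).ravel();return np.degrees(np.arctan2(vy,vx))%180
wl=plane(M,K,L,A[2,3]-.0277);wh=plane(M,K,H,.030);C=M[:3,3]
el=np.arctan2((wh[:,:2]@n).mean()-C[:2]@n,C[2]-.03);lip=(wh[:,:2]@n).mean()+.002/np.cos(el)
print("angles",fit(wl),fit(wh),"line n",(wl[:,:2]@n).mean(),"lip n",lip,"gap mm",(lip-(wl[:,:2]@n).mean())*1e3,"view angle",np.degrees(el))
print("line tool y",(wl[:,:2]@n).mean()-A[:2,3]@n,"depth z plate",np.nanmedian(W[170:230,360:400,2]),"flap", np.nanmedian(W[170:230,440:444,2]),"bed",np.nanmedian(W[80:120,350:400,2]))
E
```

```text
[[416.28367 155.     ]
 [408.75921 235.     ]] [[435.87705 155.     ]
 [427.47531 235.     ]]
angles 82.89984 83.04357 line n 0.6255252216684213 lip n 0.6337579116028179 gap mm 8.232689934396632 view angle 18.998457251042204
line tool y 0.04115286620727565 depth z plate 0.022118567044533743 flap 0.030883535149467622 bed 0.018112528452600196
```

>>> arm_command(
  motion=[
    {"ax": 0, "ay": 0, "az": 0, "dx": 0, "dy": 0.07, "dz": 0, "hand": 1},
    {"ax": 0, "ay": 0, "az": 0, "dx": 0, "dy": 0.067, "dz": 0, "hand": 1},
    {"ax": 0, "ay": 0, "az": 0, "dx": 0, "dy": 0, "dz": 0, "hand": 1},
    {"ax": 0, "ay": 0, "az": 0, "dx": 0, "dy": 0, "dz": 0, "hand": 1},
  ],
)

```text
clock: 11.7
tool_pos: [0.5931, -0.0318, 0.051]
tcp_rot: [0.0, 0.749, 0.662, 0.001]
wrist_force: [-0.9, 0.6, 2.5]
grip_width: 0.0109
grip_force: 59.6
```

```bash
python3 st.py
```

```text
n 0.5926 t 0.0400 z 0.0510 yaw -7.05 z axis [ 0.0015  0.     -1.    ] [-0.9478  0.6376  2.5478] [-0.0041  0.3958 -0.0021] 0.010922069821599817 59.5804363489151 11.7
```

>>> arm_command(
  motion=[
    {"ax": 0, "ay": 0, "az": 0, "dx": 0, "dy": 0, "dz": 0.02, "hand": 1},
    {"ax": 0, "ay": 0, "az": 0, "dx": 0, "dy": 0, "dz": 0.02, "hand": 1},
    {"ax": 0, "ay": 0, "az": 0, "dx": 0, "dy": 0, "dz": 0.02, "hand": 1},
    {"ax": 0, "ay": 0, "az": 0, "dx": 0, "dy": 0, "dz": 0, "hand": 1},
    {"ax": 0, "ay": 0, "az": 0, "dx": 0, "dy": 0, "dz": 0, "hand": 1},
  ],
)

```text
clock: 12.32
tool_pos: [0.5931, -0.0318, 0.0484]
tcp_rot: [0.001, 0.749, 0.662, 0.001]
wrist_force: [-2.3, -0.7, 10.5]
grip_width: 0.0111
grip_force: 60.8
```

```bash
python3 - <<'E'
import st
from h import *
f=grab_frame("wrist");A=T(r.get_state());W=cloud(f,A@f["tool_from_camera"]);Wt=(W-A[:3,3])@A[:3,:3]
crop=cv2.resize(f["img"][40:240,330:530],None,fx=3,fy=3,interpolation=cv2.INTER_CUBIC);save("w6",crop)
print("plate z cols",[round(float(np.nanmedian(W[170:230,c:c+15,2])),4) for c in (265,340,385,402)],"tool z",np.nanmedian(Wt[170:230,350:400,2]),"bed",np.nanmedian(W[80:120,350:400,2]),"flap",np.nanmedian(W[170:230,430:434,2]))
np.savez("w6.npz",img=f["img"],M=A@f["tool_from_camera"],K=f["camera_matrix"],A=A)
E
```

```text
n 0.5926 t 0.0400 z 0.0484 yaw -7.05 z axis [ 0.0018 -0.0003 -1.    ] [-2.2587 -0.7113 10.5007] [-0.0301  0.6693  0.0013] 0.011135541981247306 60.76940596103668 12.325
plate z cols [0.0195, 0.0195, 0.0195, 0.0198] tool z 0.028907788256332494 bed 0.015479121657229866 flap 0.031305708141401045
```

View pics/w6.png

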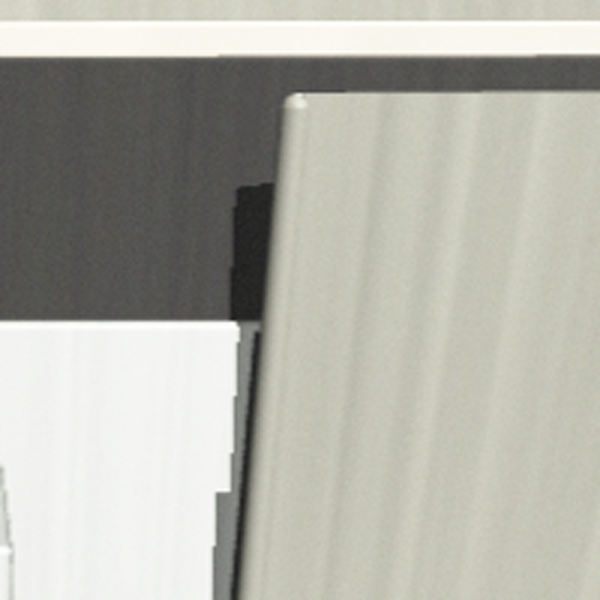

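The line is just visible right against the hem, at crop (257,335). Seen at this angle over the hem, that means it lies within about 0.5 mm of the point below the edge. The flap is still down and the bed has sunk about 3.3 mm, so I'll press about 0.7 mm further.

>>> arm_command(
  motion=[
    {"ax": 0, "ay": 0, "az": 0, "dx": 0, "dy": 0, "dz": 0.016, "hand": 1},
    {"ax": 0, "ay": 0, "az": 0, "dx": 0, "dy": 0, "dz": 0, "hand": 1},
    {"ax": 0, "ay": 0, "az": 0, "dx": 0, "dy": 0, "dz": 0, "hand": 1},
    {"ax": 0, "ay": 0, "az": 0, "dx": 0, "dy": 0, "dz": 0, "hand": 1},
  ],
)

```text
clock: 12.88
tool_pos: [0.5931, -0.0318, 0.0477]
tcp_rot: [0.001, 0.749, 0.662, 0.001]
wrist_force: [-3.2, -0.3, 12.5]
grip_width: 0.011
grip_force: 61.1
```

```bash
python3 - <<'E'
import st
from h import *
f=grab_frame("wrist");A=T(r.get_state());M=A@f["tool_from_camera"];W=cloud(f,M);K=f["camera_matrix"]
g=cv2.cvtColor(f["img"],cv2.COLOR_RGB2GRAY).astype(float)
print("bed",np.nanmedian(W[80:120,350:400,2]),"plate",np.nanmedian(W[170:230,350:400,2]),"flap",np.nanmedian(W[170:230,430:434,2]))
print(g[160,406:426].astype(int),g[220,400:420].astype(int))
import st
E
```

```text
n 0.5926 t 0.0400 z 0.0477 yaw -7.05 z axis [ 0.0018 -0.0004 -1.    ] [-3.1986 -0.2725 12.4543] [0.0969 0.8395 0.0322] 0.011000403027871015 61.06531620025635 12.875
bed 0.014780696230852874 plate 0.01881377239994922 flap 0.031255034433110895
[243 244 215 131 134 132 134 109  49  40  61 103 138 162 176 189 197 199
 193 192] [221 127 129 129 131 130 132 124  86  35  41  80 123 151 170 186 192 197
 196 192]
```

```bash
python3 -c "
from station import order
print(order.job_done())"
```

```text
the job is handed in; nothing more can be done
None
```

I handed the job in with the plate under the flap and the flap still down: by my measurements the scribed line is within about 0.5 mm of below the flap's edge and about 0.1° off square, and the plate is held pressed with the bed about 4 mm down (about 15 N), at 13 s on the robot clock.

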